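Weed out tired spring clamps and clamp a terminal board

TASK

Some of the four spring clamps on the rail have tired springs, which shows only when you squeeze their handles: drop the tired ones into the scrap carton. Clip one firm clamp well down over the top edge of the terminal board, near the middle, so that it grips the board against its bracket, and leave the other firm clamps gripping the rail. Do not disturb the multimeter, the spool or the screwdriver.

Things in the scene. Friction and masses are not known exactly. Their poses are not given: they have to be found in the camera images.
- clamp_a_mid (a point): steel spring clamp, black rubber grips, 140 long, 26 wide, about 110 g; all four look alike. Starts upright on the rail, jaws down, pushed fully down. Point: on its long axis, 70 mm above the jaw tips, 15 above the pivot. z: jaws to handles; x: the way handles close and jaws open (across the rail). Handle ends are 68 mm above the point, 61 mm over their outsides, leaning in to 38 mm at 20 above it
- clamp_b_mid (a point): spring clamp like clamp_a, point and axes alike. Any clamp squeezed to its stop measures about 26 mm over the handle ends and its jaws stand 25 mm apart; let go, it shuts on what is between its jaws, and on nothing its jaws meet
- clamp_c_mid (a point): spring clamp like clamp_a, point and axes alike. Its spring, like the others', may be tired or firm. Squeezed at the handle ends, a tired clamp starts to open at about 2 N on each handle and is fully open at about 4.5 N; a firm one starts at about 10 N and is fully open at about 18 N
- clamp_d_mid (a point): spring clamp like clamp_a, point and axes alike. How many of the four are tired is not told
- rail_edge (a point): middle of the top edge of the clamp rail, an aluminium angle fixed to the bench: upright leg 320 mm long (along y), 6 mm thick (along x), edge 65 mm above the bench; foot 50 mm wide, 4 mm high on its +x side. The clamps sit in a row on it, about 80 mm apart; a clamp pushed fully down has its point 24 mm above this edge
- work_edge (a point): middle of the top edge of a brown terminal board, 150 mm long (along y), flat against the upright of a grey steel bracket; together 8 mm thick (along x), edge 90 mm above the bench, on a fixed plywood base 130 x 170 x 16 mm. Brass studs on the +x side lie 59 mm below the edge. A clamp pushed fully down has its point 24 mm above this edge
- scrap_in (a point): centre of the inner floor of the scrap carton, an open cardboard box, 220 mm (x) by 170 mm (y) outside, walls 5 mm thick and 80 mm high; floor 5 mm above the bench; it does not move
- multimeter: bystander: black multimeter lying flat, 135 x 100 x 57 mm; origin at the centre of its underside
- spool: bystander: grey spool, 64 mm diameter, 52 mm high, standing; origin at the centre of its underside
- screwdriver: bystander: screwdriver with black handle, 190 mm long, lying along its x; origin under its middle
Things that resemble listed ones, but are neither listed nor needed, are in the scene too. Leave any green look-alike of the part that bears clamp_d_mid alone.

How it is judged:
By the outcome, as a careful person would: the job done as asked, in the order asked, and still so for the second after the job is handed in, with the robot touching nothing.
It also fails if it takes over 72 s, if anything falls off the work surface, if the arm or the gripper's body presses on something with over 40 N, if the wrist force passes 120 N, or if a joint passes its speed limit or range.

ROBOT

A 6-joint arm with a two-finger parallel gripper is mounted at the origin on the work surface. World frame = base frame: x ahead of the robot, y to its left, z up, the work surface at z = 0. Lengths are in mm, angles in rad, forces in N, time in s.
With the tool pointing down it reaches from about 350 to 775 mm from the base axis. Payload 7.3 kg.
Tool frame: the origin (TCP) lies at the very end of the fingers, on their centre line; the grasp point (between the pads) lies 19 mm behind it; x points along the fingers, y is the direction in which the jaws open and shut, and the axes are right-handed (so a half turn about x gives the same grasp; the last joint's range is limited). The gripper opens to 92 mm and grips with 3 to 60 N. Pads are 19 mm wide; open, the fingers measure 130 mm over their backs; the gripper's body (75 mm by 190 mm) begins 47 mm behind the grasp point.
Start: joints at [-1.459, 0.342, 1.524, -0, 1.275, -0.146], TCP at [133.873, -507.664, 226.741] pointing down, gripper open.
Joint ranges: [-2.53, 2.53], [-0.77, 2.02], [0.04, 2.7], [-1, 4.14], [0.28, 2.66], [-3.11, 3.11]. Speed limits (rad/s): [2.57, 2.57, 3.14, 3.14, 3.14, 3.14].

INTERFACE

Orientations are given as [roll, pitch, yaw] about the fixed x, y, z axes, in that order (R = Rz(yaw) Ry(pitch) Rx(roll)).
In Python, from plant import bot gives the robot as it stands.
- The arm moves only by the tool step_arm, never from a script. Its argument "targets" is a list that holds one entry, the list of rows, each a list of 4 numbers: the shift along the tool's x, y, z in m, then the turn about the tool's x in degrees. A call has exactly 5 rows; each row is the pose to reach, as a shift and turn from the pose measured when the call began, along the tool's axes at that moment; what a row does not reach only later rows make up. A row lasts 1/12 s, in which the tool goes at most 41.7 mm and 7.16 degrees, less where a joint would pass 70% of its speed; a pose out of reach is approached as far as the arm can. A call with a gripper value outside its range is refused whole. "jaw" is the closure, from 0 (fully open) to 1 (shut), set as the call begins (left out, the last holds). The fingers move at their own pace and stop on an object; the grip force is fixed at half the most. Time passes only in rows, so rows that repeat a pose let the fingers close, or fill a call up. It gives the time, the measured TCP pose, the force and the opening at its end, in the units of the state.
- bot.get_obs(): the state, without advancing time (a new reading comes with each control period).
- bot.capture(name): name is "side" or "top"; returns a dict with "color" (400x640x3 uint8, red, green, blue), "depth" (400x640 float32, mm along the optical axis (not along the pixel's ray), 0 where there is no reading), "fov_y" (degrees; the focal length in pixels is half the picture's height over the tangent of half this angle, whatever the lens; pixels are square), "cx", "cy" (the principal point, pixels), "dist_coeffs" ([k1, k2, p1, p2, k3] as OpenCV has them; the pictures are not rectified), "rvec" (rotation vector, rad) and "tvec" (3), from world to camera coordinates, as OpenCV has them. Camera axes: x right, y down, z forward; pixel columns grow to the right and rows downward; lengths in mm; the calibration is good to about 2 mm. A picture is of the moment at which its call begins.
- bot.close_job(): hands the job in, once; it reports no verdict.
The state is a dict: "time": time; "joint_positions": joint angles; "dq": joint speeds; "tau": joint torques, N m; "tool_pos": TCP position; "tcp_rot": TCP orientation; "contact_force": force on the tool from outside, world axes, zero at the start; "moment": the same for the moment, N m; "grip_width": finger opening in mm.
Only numpy, scipy, OpenCV 4.12 (cv2) and the standard library are available. Lean on these libraries where they do the work, as an engineer would, in place of code of your own. Each camera call takes 0.05 s, during which the arm holds its last target. There are 200 camera calls.

## Working session

There is one attempt and no reset: what is moved stays moved. The work goes in short steps, Python scripts to look and compute and a tool call to move; the robot and the scene stay as the last step left them, time stands still between calls to the robot, and variables do not carry over. Pictures are saved under pics/ and viewed, about 8 in all and at most 12, crops included, and the job is handed in when it is done.

Besides the shell and the picture viewer there is one more tool, called after "Call:" as name(argument=value, ...), one argument or row to a line, values as JSON. step_arm: Moves the arm, as the interface text tells. Its arguments: {"type":"object","properties":{"targets":{"type":"array","items":{"type":"array","items":{"type":"array","items":{"type":"number"}}}},"jaw":{"type":"number"}},"required":["targets"]}

```bash
ls; mkdir -p pics
cat > h.py <<'E'
import numpy as np, cv2
from plant import bot
def cap(n):
    c=bot.capture(n); h=c["color"].shape[0]
    f=h/2/np.tan(np.radians(c["fov_y"])/2)
    c["K"]=np.array([[f,0,c["cx"]],[0,f,c["cy"]],[0,0,1]]); c["d"]=np.array(c["dist_coeffs"],float)
    c["R"]=cv2.Rodrigues(np.array(c["rvec"],float))[0]; c["t"]=np.array(c["tvec"],float); return c
def pts(c):
    "world xyz per pixel from depth"
    h,w=c["depth"].shape; u,v=np.meshgrid(np.arange(w),np.arange(h))
    n=cv2.undistortPoints(np.stack([u,v],-1).reshape(-1,1,2).astype(np.float64),c["K"],c["d"]).reshape(h,w,2)
    p=np.dstack([n,np.ones((h,w))])*c["depth"][...,None]
    return (p-c["t"])@c["R"]
def ray(c,u,v,z):
    n=cv2.undistortPoints(np.array([[[u,v]]],float),c["K"],c["d"])[0,0]
    d=c["R"].T@np.r_[n,1]; o=-c["R"].T@c["t"]; return o+d*(z-o[2])/d[2]
def proj(c,P): return cv2.projectPoints(np.array(P,float).reshape(-1,1,3),np.array(c["rvec"],float),c["t"],c["K"],c["d"])[0].reshape(-1,2)
def save(c,n,crop=None,s=1):
    im=c["color"][...,::-1]
    if crop: im=im[crop[1]:crop[3],crop[0]:crop[2]]
    cv2.imwrite("pics/"+n+".png",cv2.resize(im,None,fx=s,fy=s,interpolation=cv2.INTER_CUBIC))
E
python3 - <<'E'
from h import *
o=bot.get_obs(); print(o)
for n in("top","side"):
    c=cap(n); save(c,n+"0"); np.savez(n+"0.npz",**c); print(n,c["K"][0,0],c["R"].T@-c["t"],c["R"][2],c["dist_coeffs"])
E
```

```text
pics
{'time': 0.0, 'joint_positions': array([-1.45902891e+00,  3.42695329e-01,  1.52502080e+00, -2.00602086e-05,
        1.27538175e+00, -1.46002080e-01]), 'dq': array([ 0.00085442, -0.00121143,  0.00084167, -0.00017525, -0.0007132 ,
        0.00126211]), 'tau': array([-3.66559207e-04, -4.31246674e+01, -2.44221514e+01,  7.17030955e-02,
        5.60436992e-02, -9.59831391e-05]), 'tool_pos': array([ 133.8041431 , -507.24390171,  226.05785507]), 'tcp_rot': array([-1.70405523,  1.56929098,  1.69531277]), 'contact_force': array([ 0.49503866, -0.4567137 , -0.48489089]), 'moment': array([ 0.0055442 ,  0.0491326 , -0.00286827]), 'grip_width': 91.97024760939121}
top 471.0223695348853 [ 431.30444137   -1.38411672 1260.67845562] [ 0.12223924  0.00144572 -0.99249961] [-0.04050943  0.          0.          0.          0.        ]
side 381.51637898835094 [557.3425353  565.84287815 817.16662631] [ 0.01414709 -0.6163706  -0.78732912] [-0.00970583  0.          0.          0.          0.        ]
```

View pics/top0.png

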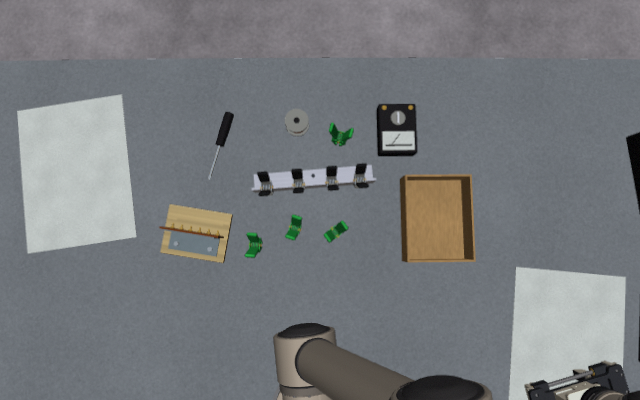

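View pics/side0.png

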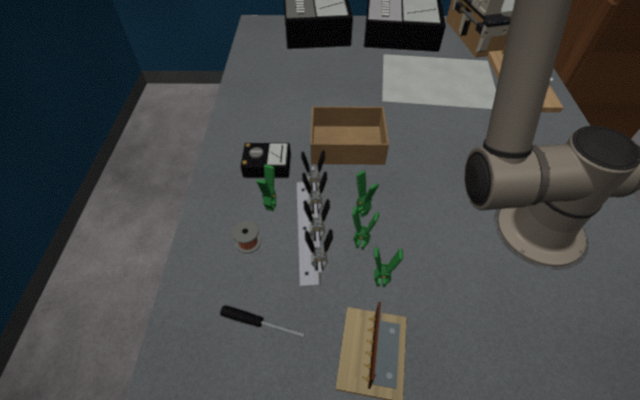

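The top view shows the rail with four clamps (handles near pixels (264,182), (297,180), (331,177), (361,174)), the board at (192,232) and the carton at (438,218). There are four green look-alikes: three on the robot side of the rail and one beyond it. The side view agrees.

```bash
cat > meas.py <<'E'
from h import *
def load(n): 
    z=np.load(n); return {k:z[k] for k in z.files}
if __name__=="__main__":
    C=[load("top0.npz"),load("side0.npz")]
    for c,n in zip(C,("top","side")):
        P=pts(c); I=c["color"].astype(int); ok=c["depth"]>0
        hsv=cv2.cvtColor(c["color"],cv2.COLOR_RGB2HSV)
        X,Y,Z=P[...,0],P[...,1],P[...,2]; V=hsv[...,2]; S=hsv[...,1]; H=hsv[...,0]
        print(n,"table z",np.median(Z[ok&(X>300)&(X<700)&(abs(Y)<300)]))
        area=ok&(X>300)&(X<800)&(abs(Y)<450)
        def blobs(m,lab,mn=8):
            k,l,st,ce=cv2.connectedComponentsWithStats(m.astype(np.uint8))
            for i in range(1,k):
                if st[i,4]>=mn:
                    q=P[l==i]; print(lab,st[i,4],ce[i].round(1),"med",np.median(q,0).round(),"min",q.min(0).round(),"max",q.max(0).round())
        blobs(area&(V<60)&(Z>105)&(Z<200),"dark")
        blobs(area&(H>45)&(H<75)&(S>120),"green",25)
        blobs(area&(V>110)&(S<60)&(Z>58)&(Z<80),"railtop",4)
        blobs(area&(Z>78)&(Z<100)&(H<20)&(S>80)&(Y>120),"board",6)
        blobs(area&(Z>70)&(Z<95)&(H<25)&(S>60)&(Y<-80),"carton",20)
E
python3 meas.py
```

```text
top table z 0.23643180366188976
dark 32 [333.3 130.5] med [702. -44. 120.] min [694. -49. 106.] max [714. -38. 135.]
dark 96 [360.2 168.6] med [ 604. -108.  141.] min [ 595. -119.  106.] max [614. -97. 158.]
dark 97 [331.2 171. ] med [598. -38. 140.] min [590. -49. 107.] max [609. -28. 158.]
dark 96 [296.6 173.7] med [592.  45. 143.] min [583.  34. 106.] max [602.  56. 158.]
dark 93 [263.2 176.4] med [585. 125. 142.] min [578. 114. 106.] max [595. 137. 158.]
dark 53 [362.2 184.9] med [ 563. -112.  150.] min [ 558. -125.  106.] max [ 573. -100.  159.]
dark 50 [332.7 187.1] med [558. -42. 150.] min [553. -53. 108.] max [568. -30. 158.]
dark 51 [298. 190.] med [551.  41. 152.] min [546.  29. 109.] max [561.  55. 158.]
dark 55 [264.4 192.7] med [544. 121. 150.] min [539. 110. 105.] max [557. 134. 159.]
green 273 [339.6 134.6] med [697. -62.  93.] min [683. -98.  -1.] max [738. -34. 140.]
green 233 [293.9 227.3] med [467.  53. 110.] min [436.  34.  51.] max [493.  73. 141.]
green 226 [335.4 231.1] med [456. -49. 109.] min [431. -75.  -5.] max [479. -20. 141.]
green 258 [253.1 244.8] med [
[... 2833 characters left out ...]
[308.5 199. ] med [597. -38.  64.] min [596. -47.  60.] max [599. -33.  69.]
railtop 32 [315.1 210.6] med [580.  -4.  64.] min [577. -24.  61.] max [583.  17.  66.]
railtop 11 [309.6 226.8] med [591.  45.  63.] min [591.  37.  58.] max [594.  54.  67.]
railtop 37 [317.  239.1] med [574.  80.  64.] min [571.  60.  61.] max [576. 100.  67.]
railtop 15 [311.4 257.6] med [586. 131.  62.] min [581. 118.  59.] max [588. 137.  72.]
railtop 29 [318.9 267.3] med [567. 154.  64.] min [565. 141.  62.] max [570. 168.  68.]
board 244 [375.2 342.2] med [458. 327.  90.] min [443. 245.  79.] max [470. 391.  93.]
carton 608 [351.3 127.9] med [ 476. -283.   77.] min [ 381. -398.   70.] max [ 600. -220.   84.]
```

Both views agree to about 3 mm: the clamp centres are near (568,126), (574,44), (582,-39) and (587,-109), with handle tops at z≈157. Next I'll fit the directions and work out the first move.

```bash
cat >> h.py <<'E'
from scipy.spatial.transform import Rotation as Ro
def go(x,y,z,yaw=None):
    "print tool-frame shift (m) and turn (deg) to put the TCP at x,y,z, tool y along +-(cos yaw, sin yaw)"
    o=bot.get_obs(); R=Ro.from_euler("xyz",o["tcp_rot"]).as_matrix()
    d=R.T@(np.array([x,y,z])-o["tool_pos"])/1000
    t=0
    if yaw is not None:
        g=R.T@np.array([np.cos(yaw),np.sin(yaw),0]); t=np.degrees(np.arctan2(g[2],g[1])); t=(t+90)%180-90
    print("d",d.round(4),"turn",round(t,2),"R",R.round(3).tolist(),"F",o["contact_force"].round(1),"w",round(o["grip_width"],1),"t",round(o["time"],2))
E
python3 - <<'E'
from meas import *
for n in("top","side"):
    c=load(n+"0.npz"); P=pts(c); hsv=cv2.cvtColor(c["color"],cv2.COLOR_RGB2HSV); X,Y,Z=P.transpose(2,0,1)
    def fit(m,lab):
        q=P[m]; a=np.polyfit(q[:,1],q[:,0],1); r=q[:,0]-np.polyval(a,q[:,1]); k=abs(r)<6; a=np.polyfit(q[k,1],q[k,0],1)
        print(n,lab,k.sum(),"slope deg",np.degrees(np.arctan(-a[0])).round(2),"x at y0",np.polyval(a,[0,317]).round(1),"y",q[:,1].min().round(),q[:,1].max().round(),"spread",r.std().round(1),"zmed",np.median(q[:,2]).round(1))
    r=(X>350)&(X<800)&(c["depth"]>0)
    fit(r&(Z>60)&(Z<68)&(hsv[...,2]>110)&(hsv[...,1]<60)&(Y>-175)&(Y<175)&(abs(X-578+.087*Y)<8),"rail")
    fit(r&(Z>84)&(Z<96)&(Y>230)&(Y<400),"board")
go(587,-109,220,.087); go(587,-109,220,.087+np.pi)
print(bot.get_obs()["joint_positions"])
E
```

```text
top rail 158 slope deg 4.44 x at y0 [576.3 551.6] y -155.0 162.0 spread 1.8 zmed 64.2
top board 186 slope deg -8.98 x at y0 [403.8 453.9] y 242.0 388.0 spread 2.4 zmed 89.3
side rail 119 slope deg 4.44 x at y0 [579.7 555.1] y -152.0 168.0 spread 1.7 zmed 64.1
side board 340 slope deg -9.27 x at y0 [403.3 455.1] y 245.0 392.0 spread 2.4 zmed 90.1
d [ 0.0066 -0.2696 -0.5397] turn -80.21 R [[-0.0, 0.255, -0.967], [0.001, -0.967, -0.255], [-1.0, -0.001, -0.0]] F [-0.1  0.  -1.3] w 91.5 t 0.1
d [ 0.0066 -0.2696 -0.5397] turn -80.21 R [[-0.0, 0.255, -0.967], [0.001, -0.967, -0.255], [-1.0, -0.001, -0.0]] F [-0.1  0.  -1.3] w 91.5 t 0.1
[-1.45899076e+00  3.42658605e-01  1.52493359e+00 -1.94459261e-05
  1.27537406e+00 -1.46022974e-01]
```

Call:
step_arm(
  targets=[
    [[0,-0.018,-0.036,-5.35],[0,-0.036,-0.072,-10.7],[0,-0.054,-0.108,-16.0],[0,-0.072,-0.144,-21.4],[0,-0.09,-0.18,-26.7]],
  ],
)

```text
time: 0.52
tool_pos: [285.8, -372.8, 226.0]
tcp_rot: [-2.089, 1.569, 1.781]
contact_force: [0.7, 0.0, 0.1]
grip_width: 91.8
```

Call:
step_arm(
  targets=[
    [[0,0,-0.04,-5.35],[0,0,-0.08,-10.7],[0,0,-0.12,-16.0],[0,0,-0.161,-21.4],[0,0,-0.201,-26.7]],
  ],
)

```text
time: 0.93
tool_pos: [437.0, -237.2, 226.0]
tcp_rot: [-2.426, 1.568, 1.914]
contact_force: [0.6, -0.5, -0.5]
grip_width: 92.0
```

Call:
step_arm(
  targets=[
    [[0,0.018,-0.036,-5.35],[0,0.036,-0.072,-10.7],[0,0.054,-0.108,-16.0],[0,0.073,-0.144,-21.4],[0,0.091,-0.18,-26.7]],
  ],
)

```text
time: 1.35
tool_pos: [588.3, -100.9, 225.8]
tcp_rot: [-2.7, 1.568, 2.11]
contact_force: [1.5, -0.6, 0.1]
grip_width: 91.8
```

```bash
python3 -c "
from h import *
go(587,-109,134,.0775)"
```

```text
d [ 0.0918 -0.002   0.0082] turn 1.21 R [[-0.001, 0.995, 0.098], [0.002, 0.098, -0.995], [-1.0, -0.001, -0.002]] F [ 1.5 -0.6  0.1] w 91.8 t 1.35
```

Call:
step_arm(
  targets=[
    [[0.03,-0.002,0.008,1.2],[0.06,-0.002,0.008,1.2],[0.095,-0.002,0.008,1.2],[0.095,-0.002,0.008,1.2],[0.095,-0.002,0.008,1.2]],
  ],
)

```text
time: 1.77
tool_pos: [585.8, -108.4, 129.4]
tcp_rot: [-2.212, 1.564, 2.578]
contact_force: [0.1, 0.3, 1.6]
grip_width: 91.6
```

Call:
step_arm(
  targets=[
    [[0,0,0,0],[0,0,0,0],[0,0,0,0],[0,0,0,0],[0,0,0,0]],
  ],
  jaw=0.4,
)

```text
time: 2.18
tool_pos: [586.3, -108.7, 130.6]
tcp_rot: [-2.328, 1.566, 2.462]
contact_force: [1.8, 0.0, 1.4]
grip_width: 63.0
```

Call:
step_arm(
  targets=[
    [[0,0,0,0],[0,0,0,0],[0,0,0,0],[0,0,0,0],[0,0,0,0]],
  ],
  jaw=0.5,
)

```text
time: 2.6
tool_pos: [587.1, -109.0, 132.7]
tcp_rot: [-2.725, 1.568, 2.065]
contact_force: [-1.7, 0.4, 11.1]
grip_width: 46.0
```

Call:
step_arm(
  targets=[
    [[0,0,0,0],[0,0,0,0],[0,0,0,0],[0,0,0,0],[0,0,0,0]],
  ],
  jaw=0.6,
)

```text
time: 3.02
tool_pos: [587.6, -109.2, 133.9]
tcp_rot: [2.564, 1.569, 1.071]
contact_force: [-0.5, 0.7, 8.7]
grip_width: 37.2
```

Call:
step_arm(
  targets=[
    [[0,0,0,0],[0,0,0,0],[0,0,0,0],[0,0,0,0],[0,0,0,0]],
  ],
  jaw=0.3,
)

```text
time: 3.43
tool_pos: [587.4, -109.1, 133.4]
tcp_rot: [-3.126, 1.569, 1.664]
contact_force: [0.3, 0.4, -0.1]
grip_width: 63.0
```

Call:
step_arm(
  targets=[
    [[0,0,0,0],[0,0,0,0],[0,0,0,0],[0,0,0,0],[0,0,0,0]],
  ],
  jaw=0.0,
)

```text
time: 3.85
tool_pos: [587.4, -109.1, 133.5]
tcp_rot: [3.053, 1.569, 1.56]
contact_force: [0.8, 0.5, 0.3]
grip_width: 90.2
```

Run:
```python
from h import *
c=cap("top"); P=pts(c); X,Y,Z=P.transpose(2,0,1)
c=cap("side"); save(c,"s1",(230,100,430,300),3)
go(582,-39,129,.0775); go(574,44,129,.0775)
```

```text
d [ 0.0046  0.     -0.0703] turn 0.01 R [[-0.0, 0.997, 0.078], [0.002, 0.078, -0.997], [-1.0, 0.0, -0.002]] F [ 0.2 -0.5  0.2] w 91.6 t 3.95
d [ 0.0047 -0.0015 -0.1537] turn 0.01 R [[-0.0, 0.997, 0.078], [0.002, 0.078, -0.997], [-1.0, 0.0, -0.002]] F [ 0.2 -0.5  0.2] w 91.6 t 3.95
```

View pics/s1.png

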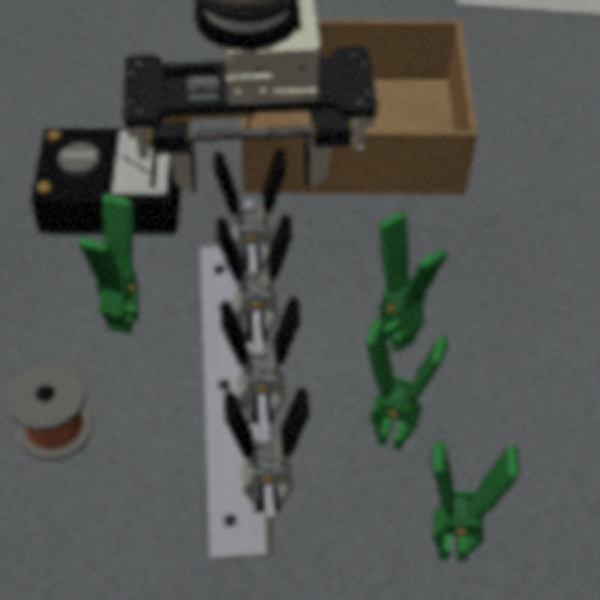

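The picture shows the gripper straddling the first clamp (crop pixel (250,185)), with all four clamps still upright on the rail. I'll repeat the same squeeze on the next two.

Call:
step_arm(
  targets=[
    [[0.004,0,-0.025,0],[0.004,0,-0.05,0],[0.004,0,-0.07,0],[0.004,0,-0.07,0],[0.004,0,-0.07,0]],
  ],
  jaw=0.2,
)

```text
time: 4.37
tool_pos: [582.0, -38.6, 129.8]
tcp_rot: [2.899, 1.569, 1.408]
contact_force: [0.3, -0.3, 0.6]
grip_width: 73.9
```

Call:
step_arm(
  targets=[
    [[0,0,0,0],[0,0,0,0],[0,0,0,0],[0,0,0,0],[0,0,0,0]],
  ],
  jaw=0.4,
)

```text
time: 4.78
tool_pos: [582.5, -39.3, 130.5]
tcp_rot: [1.982, 1.569, 0.49]
contact_force: [-0.3, -0.1, 5.1]
grip_width: 55.6
```

Call:
step_arm(
  targets=[
    [[0,0,0,0],[0,0,0,0],[0,0,0,0],[0,0,0,0],[0,0,0,0]],
  ],
  jaw=0.5,
)

```text
time: 5.2
tool_pos: [583.1, -39.8, 131.9]
tcp_rot: [1.599, 1.567, 0.106]
contact_force: [-0.9, -0.9, 9.4]
grip_width: 46.1
```

Call:
step_arm(
  targets=[
    [[0,0,0,0],[0,0,0,0],[0,0,0,0],[0,0,0,0],[0,0,0,0]],
  ],
  jaw=0.6,
)

```text
time: 5.62
tool_pos: [583.6, -40.1, 133.1]
tcp_rot: [1.496, 1.565, 0.003]
contact_force: [-1.3, 0.1, 9.9]
grip_width: 37.1
```

Call:
step_arm(
  targets=[
    [[0,0,0,0],[0,0,0,0],[0,0,0,0],[0,0,0,0],[0,0,0,0]],
  ],
  jaw=0.2,
)

```text
time: 6.03
tool_pos: [583.1, -40.1, 132.5]
tcp_rot: [1.545, 1.567, 0.052]
contact_force: [-0.1, -0.7, 0.4]
grip_width: 66.0
```

```bash
python3 -c "
from h import *
go(574,44,129,.0775)"
```

```text
d [ 0.0035 -0.0026 -0.0846] turn 0.02 R [[0.004, 0.997, 0.078], [0.0, 0.078, -0.997], [-1.0, 0.004, 0.0]] F [-0.1 -0.7  0.4] w 66.0 t 6.03
```

Call:
step_arm(
  targets=[
    [[0.003,-0.001,-0.03,0],[0.003,-0.002,-0.06,0],[0.003,-0.002,-0.085,0],[0.003,-0.002,-0.085,0],[0.003,-0.002,-0.085,0]],
  ],
  jaw=0.2,
)

```text
time: 6.45
tool_pos: [574.5, 45.5, 129.5]
tcp_rot: [1.504, 1.566, 0.013]
contact_force: [0.5, -0.1, -0.3]
grip_width: 73.3
```

Call:
step_arm(
  targets=[
    [[0,0,0,0],[0,0,0,0],[0,0,0,0],[0,0,0,0],[0,0,0,0]],
  ],
  jaw=0.4,
)

```text
time: 6.87
tool_pos: [575.0, 44.8, 130.1]
tcp_rot: [1.477, 1.565, -0.015]
contact_force: [-0.1, -0.5, 4.6]
grip_width: 55.4
```

Call:
step_arm(
  targets=[
    [[0,0,0,0],[0,0,0,0],[0,0,0,0],[0,0,0,0],[0,0,0,0]],
  ],
  jaw=0.5,
)

```text
time: 7.28
tool_pos: [575.5, 44.5, 130.7]
tcp_rot: [1.459, 1.564, -0.033]
contact_force: [-0.4, -0.8, 5.7]
grip_width: 46.0
```

Call:
step_arm(
  targets=[
    [[0,0,0,0],[0,0,0,0],[0,0,0,0],[0,0,0,0],[0,0,0,0]],
  ],
  jaw=0.6,
)

```text
time: 7.7
tool_pos: [576.0, 44.4, 131.4]
tcp_rot: [1.455, 1.562, -0.037]
contact_force: [0.4, -0.3, 6.4]
grip_width: 36.9
```

Call:
step_arm(
  targets=[
    [[0,0,0,0],[0,0,0,0],[0,0,0,0],[0,0,0,0],[0,0,0,0]],
  ],
  jaw=0.2,
)

```text
time: 8.12
tool_pos: [575.8, 44.4, 131.0]
tcp_rot: [1.462, 1.563, -0.03]
contact_force: [0.1, 0.3, -0.2]
grip_width: 65.6
```

```bash
python3 -c "
from h import *
go(568,126,129,.0775)"
```

```text
d [ 0.0019 -0.0014 -0.082 ] turn 0.08 R [[0.008, 0.997, 0.079], [-0.0, 0.079, -0.997], [-1.0, 0.008, 0.001]] F [ 0.1  0.3 -0.2] w 65.6 t 8.12
```

Call:
step_arm(
  targets=[
    [[0.002,-0.001,-0.03,0],[0.002,-0.001,-0.06,0],[0.002,-0.001,-0.082,0],[0.002,-0.001,-0.082,0],[0.002,-0.001,-0.082,0]],
  ],
  jaw=0.2,
)

```text
time: 8.53
tool_pos: [568.2, 127.0, 128.9]
tcp_rot: [1.431, 1.563, -0.058]
contact_force: [-0.3, 0.4, -0.4]
grip_width: 73.7
```

Call:
step_arm(
  targets=[
    [[0,0,0,0],[0,0,0,0],[0,0,0,0],[0,0,0,0],[0,0,0,0]],
  ],
  jaw=0.4,
)

```text
time: 8.95
tool_pos: [568.7, 126.4, 129.5]
tcp_rot: [1.449, 1.562, -0.041]
contact_force: [0.1, 0.6, 4.6]
grip_width: 55.1
```

Call:
step_arm(
  targets=[
    [[0,0,0,0],[0,0,0,0],[0,0,0,0],[0,0,0,0],[0,0,0,0]],
  ],
  jaw=0.5,
)

```text
time: 9.37
tool_pos: [569.2, 126.2, 130.2]
tcp_rot: [1.462, 1.56, -0.028]
contact_force: [0.6, 0.5, 6.1]
grip_width: 46.0
```

Call:
step_arm(
  targets=[
    [[0,0,0,0],[0,0,0,0],[0,0,0,0],[0,0,0,0],[0,0,0,0]],
  ],
  jaw=0.6,
)

```text
time: 9.78
tool_pos: [569.7, 126.2, 130.9]
tcp_rot: [1.476, 1.559, -0.015]
contact_force: [0.3, -0.8, 6.8]
grip_width: 36.6
```

Call:
step_arm(
  targets=[
    [[0,0,0,0],[0,0,0,0],[0,0,0,0],[0,0,0,0],[0,0,0,0]],
  ],
  jaw=0.2,
)

```text
time: 10.2
tool_pos: [569.5, 126.1, 130.5]
tcp_rot: [1.468, 1.559, -0.023]
contact_force: [0.4, 0.9, 0.4]
grip_width: 65.6
```

```bash
python3 -c "
from h import *
go(568,126,129,.0775)"
```

```text
d [ 0.0015 -0.0015 -0.    ] turn 0.14 R [[0.011, 0.997, 0.08], [-0.0, 0.08, -0.997], [-1.0, 0.011, 0.001]] F [0.4 0.9 0.4] w 65.6 t 10.2
```

The lift force under squeeze splits the clamps: about 10 N for y=-109 and y=-39, about 6 N for y=44 and y=126. That hints at two groups. For a sharper check I'll half-squeeze each one and press down 4 mm. The friction plateau should scale with the spring force.

Call:
step_arm(
  targets=[
    [[0,-0.0015,0,0],[0,-0.0015,0,0],[0,-0.0015,0,0],[0,-0.0015,0,0],[0,-0.0015,0,0]],
  ],
  jaw=0.5,
)

```text
time: 10.62
tool_pos: [567.9, 126.0, 130.4]
tcp_rot: [1.466, 1.56, -0.025]
contact_force: [0.8, -1.0, -0.5]
grip_width: 46.3
```

Call:
step_arm(
  targets=[
    [[0.002,0,0,0],[0.004,0,0,0],[0.005,0,0,0],[0.005,0,0,0],[0.005,0,0,0]],
  ],
)

```text
time: 11.03
tool_pos: [568.2, 126.0, 125.6]
tcp_rot: [1.475, 1.559, -0.016]
contact_force: [0.3, -0.2, 4.2]
grip_width: 45.8
```

Call:
step_arm(
  targets=[
    [[-0.003,0,0,0],[-0.003,0,0,0],[-0.003,0,0,0],[-0.003,0,0,0],[-0.003,0,0,0]],
  ],
  jaw=0.2,
)

```text
time: 11.45
tool_pos: [568.0, 126.0, 128.3]
tcp_rot: [1.464, 1.56, -0.027]
contact_force: [-0.4, 0.6, 0.0]
grip_width: 71.7
```

Call:
step_arm(
  targets=[
    [[0,0.003,0.03,0],[0,0.004,0.06,0],[0,0.005,0.09,0],[0,0.006,0.12,0],[0,0.006,0.15,0]],
  ],
)

```text
time: 11.87
tool_pos: [586.0, -24.4, 128.6]
tcp_rot: [1.464, 1.56, -0.026]
contact_force: [0.0, -0.6, 0.5]
grip_width: 73.4
```

```bash
python3 -c "
from h import *
go(582.5,-39,131,.0775)"
```

```text
d [-0.0025 -0.0046  0.0143] turn 0.16 R [[0.011, 0.997, 0.08], [-0.0, 0.08, -0.997], [-1.0, 0.011, 0.001]] F [ 0.  -0.6  0.5] w 73.4 t 11.87
```

Call:
step_arm(
  targets=[
    [[-0.0015,-0.005,0.0145,0],[-0.0015,-0.005,0.0145,0],[-0.0015,-0.005,0.0145,0],[-0.0015,-0.005,0.0145,0],[-0.0015,-0.005,0.0145,0]],
  ],
)

```text
time: 12.28
tool_pos: [582.2, -38.1, 130.0]
tcp_rot: [1.493, 1.56, 0.004]
contact_force: [-0.7, -0.1, 0.4]
grip_width: 73.3
```

Call:
step_arm(
  targets=[
    [[0,0,0,0],[0,0,0,0],[0,0,0,0],[0,0,0,0],[0,0,0,0]],
  ],
  jaw=0.5,
)

```text
time: 12.7
tool_pos: [582.0, -37.7, 129.8]
tcp_rot: [1.502, 1.56, 0.014]
contact_force: [-0.5, 0.6, -1.6]
grip_width: 47.4
```

Call:
step_arm(
  targets=[
    [[0.002,0,0,0],[0.004,0,0,0],[0.005,0,0,0],[0.005,0,0,0],[0.005,0,0,0]],
  ],
)

```text
time: 13.12
tool_pos: [585.1, -38.1, 128.5]
tcp_rot: [1.425, 1.551, -0.064]
contact_force: [0.6, 2.1, 15.7]
grip_width: 46.1
```

Call:
step_arm(
  targets=[
    [[-0.003,0,0,0],[-0.003,0,0,0],[-0.003,0,0,0],[-0.003,0,0,0],[-0.003,0,0,0]],
  ],
  jaw=0.2,
)

```text
time: 13.53
tool_pos: [584.6, -38.1, 130.9]
tcp_rot: [1.434, 1.553, -0.055]
contact_force: [-1.3, -0.3, -0.5]
grip_width: 71.9
```

```bash
python3 -c "
from h import *
go(574.5,44,130.5,.0775);go(587.5,-109,130.5,.0775)"
```

```text
d [ 0.0001 -0.0033 -0.0826] turn 0.25 R [[0.018, 0.996, 0.082], [-0.001, 0.082, -0.997], [-1.0, 0.018, 0.003]] F [-1.3 -0.3 -0.5] w 71.9 t 13.53
d [ 0.0005 -0.0029  0.0709] turn 0.25 R [[0.018, 0.996, 0.082], [-0.001, 0.082, -0.997], [-1.0, 0.018, 0.003]] F [-1.3 -0.3 -0.5] w 71.9 t 13.53
```

y=126 slips at 4.2 N, so it is tired. y=-39 holds to 15.7 N, so it is firm. I'll run the same check on the other two.

Call:
step_arm(
  targets=[
    [[0,-0.003,0.03,0],[0,-0.003,0.06,0],[0,-0.003,0.071,0],[0,-0.003,0.071,0],[0,-0.003,0.071,0]],
  ],
)

```text
time: 13.95
tool_pos: [587.1, -109.0, 130.5]
tcp_rot: [1.48, 1.553, -0.01]
contact_force: [-1.2, 1.0, -0.7]
grip_width: 73.4
```

Call:
step_arm(
  targets=[
    [[0,0,0,0],[0,0,0,0],[0,0,0,0],[0,0,0,0],[0,0,0,0]],
  ],
  jaw=0.5,
)

```text
time: 14.37
tool_pos: [586.9, -108.3, 130.4]
tcp_rot: [1.494, 1.554, 0.004]
contact_force: [0.1, 0.0, -1.6]
grip_width: 47.3
```

Call:
step_arm(
  targets=[
    [[0.002,0,0,0],[0.003,0,0,0],[0.004,0,0,0],[0.004,0,0,0],[0.004,0,0,0]],
  ],
)

```text
time: 14.78
tool_pos: [588.9, -108.6, 129.4]
tcp_rot: [1.415, 1.548, -0.075]
contact_force: [-0.5, 0.1, 13.8]
grip_width: 45.9
```

Call:
step_arm(
  targets=[
    [[-0.003,0,0,0],[-0.003,0,0,0],[-0.003,0,0,0],[-0.003,0,0,0],[-0.003,0,0,0]],
  ],
  jaw=0.2,
)

```text
time: 15.2
tool_pos: [588.5, -108.5, 131.9]
tcp_rot: [1.424, 1.549, -0.066]
contact_force: [0.3, 1.0, 0.2]
grip_width: 72.1
```

Call:
step_arm(
  targets=[
    [[0,0,-0.04,0],[0,0,-0.08,0],[0,0,-0.11,0],[0,0,-0.14,0],[0,0,-0.153,0]],
  ],
)

```text
time: 15.62
tool_pos: [575.2, 47.3, 131.1]
tcp_rot: [1.467, 1.55, -0.02]
contact_force: [-1.2, 0.0, -0.3]
grip_width: 73.3
```

```bash
python3 -c "
from h import *
go(574.5,44,130.5,.0775)"
```

```text
d [ 0.0006 -0.001   0.0032] turn 0.35 R [[0.021, 0.996, 0.084], [-0.0, 0.084, -0.997], [-1.0, 0.021, 0.002]] F [-1.2  0.  -0.3] w 73.3 t 15.62
```

Call:
step_arm(
  targets=[
    [[0,-0.001,0.003,0],[0,-0.001,0.003,0],[0,-0.001,0.003,0],[0,-0.001,0.003,0],[0,-0.001,0.003,0]],
  ],
)

```text
time: 16.03
tool_pos: [574.7, 42.9, 131.0]
tcp_rot: [1.456, 1.55, -0.032]
contact_force: [-0.8, -1.0, 0.5]
grip_width: 73.6
```

Call:
step_arm(
  targets=[
    [[0,0,0,0],[0,0,0,0],[0,0,0,0],[0,0,0,0],[0,0,0,0]],
  ],
  jaw=0.5,
)

```text
time: 16.45
tool_pos: [574.6, 42.8, 130.8]
tcp_rot: [1.46, 1.55, -0.029]
contact_force: [-1.0, -0.5, -0.2]
grip_width: 47.0
```

Call:
step_arm(
  targets=[
    [[0.002,0,0,0],[0.003,0,0,0],[0.004,0,0,0],[0.004,0,0,0],[0.004,0,0,0]],
  ],
)

```text
time: 16.87
tool_pos: [575.0, 42.8, 127.2]
tcp_rot: [1.456, 1.55, -0.033]
contact_force: [1.3, -1.4, 5.6]
grip_width: 46.0
```

Call:
step_arm(
  targets=[
    [[0,0,0,0],[0,0,0,0],[0,0,0,0],[0,0,0,0],[0,0,0,0]],
  ],
  jaw=1.0,
)

```text
time: 17.28
tool_pos: [575.3, 42.8, 127.9]
tcp_rot: [1.451, 1.548, -0.038]
contact_force: [-1.7, -0.3, 8.3]
grip_width: 23.6
```

```bash
python3 -c "
from h import *
go(574.5,44,270);go(490,-312,270)"
```

```text
d [-0.1421  0.0025 -0.0009] turn 0 R [[0.022, 0.996, 0.082], [-0.001, 0.082, -0.997], [-1.0, 0.022, 0.003]] F [-1.7 -0.3  8.3] w 23.6 t 17.28
d [-0.1437 -0.1109  0.347 ] turn 0 R [[0.022, 0.996, 0.082], [-0.001, 0.082, -0.997], [-1.0, 0.022, 0.003]] F [-1.7 -0.3  8.3] w 23.6 t 17.28
```

y=44 slips at 5.6 N, so it is tired. The tired clamps are y=44 and y=126, and the firm ones are y=-39 and y=-109. I now have the y=44 clamp, so I'll lift it and carry it to the carton.

Call:
step_arm(
  targets=[
    [[-0.02,0,0,0],[-0.05,0,0,0],[-0.085,0,0,0],[-0.12,0,0,0],[-0.147,0.003,0,0]],
  ],
)

```text
time: 17.7
tool_pos: [574.4, 43.3, 276.9]
tcp_rot: [1.453, 1.548, -0.036]
contact_force: [0.7, -0.4, -0.7]
grip_width: 23.8
```

Call:
step_arm(
  targets=[
    [[0,-0.004,0.023,6],[0,-0.008,0.047,12],[0,-0.011,0.07,18],[0,-0.015,0.094,24],[0,-0.018,0.117,30]],
  ],
)

```text
time: 18.12
tool_pos: [565.2, -75.7, 275.8]
tcp_rot: [2.007, 1.551, -0.011]
contact_force: [0.8, 0.4, -0.8]
grip_width: 23.7
```

Call:
step_arm(
  targets=[
    [[0,0.009,0.022,6],[0,0.017,0.044,12],[0,0.026,0.066,18],[0,0.034,0.088,24],[0,0.043,0.11,30]],
  ],
)

```text
time: 18.53
tool_pos: [555.7, -194.3, 274.4]
tcp_rot: [2.611, 1.553, 0.065]
contact_force: [-0.3, -0.2, -0.6]
grip_width: 23.4
```

Call:
step_arm(
  targets=[
    [[0,0.018,0.015,6],[0,0.037,0.03,12],[0,0.055,0.044,18],[0,0.074,0.059,24],[0,0.092,0.074,30]],
  ],
)

```text
time: 18.95
tool_pos: [545.4, -312.8, 272.7]
tcp_rot: [-3.021, 1.556, 0.188]
contact_force: [0.4, 0.8, -1.8]
grip_width: 23.2
```

```bash
python3 -c "
from h import *
go(550,-312,122,1.571)
c=cap('side'); save(c,'s2',(200,60,440,300),2.5)"
```

```text
d [ 0.1508 -0.0002 -0.0024] turn 3.81 R [[0.015, 0.067, -0.998], [0.003, -0.998, -0.067], [-1.0, -0.002, -0.015]] F [ 0.4  0.8 -1.8] w 23.2 t 18.95
```

View pics/s2.png

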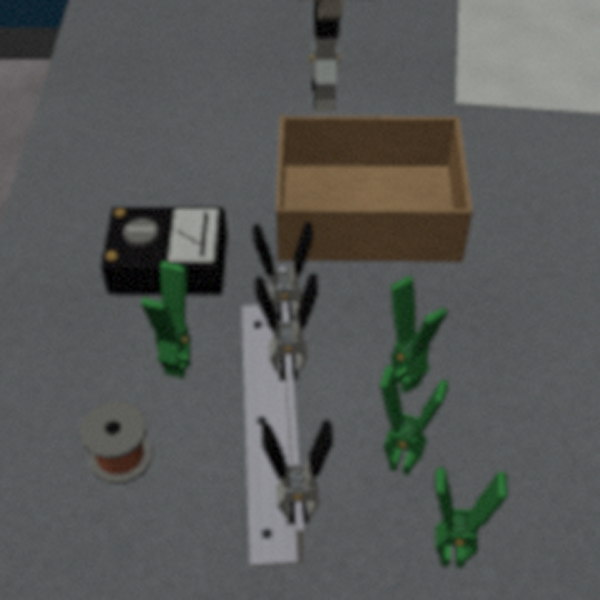

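The clamp hangs from the gripper (crop pixel (325,85)) above the carton, and the other three are still on the rail. Now I'll lower it, half open, and release with a small -x motion so it lies down along x.

Call:
step_arm(
  targets=[
    [[0.04,0,0,4],[0.08,0,-0.003,4],[0.12,0,-0.005,4],[0.151,0,-0.007,4],[0.151,0,-0.007,4]],
  ],
)

```text
time: 19.42
tool_pos: [550.4, -314.1, 113.9]
tcp_rot: [-1.975, 1.562, 1.155]
contact_force: [-1.6, 0.8, -1.0]
grip_width: 23.5
```

Call:
step_arm(
  targets=[
    [[0,0,0,0],[0,0,0,0],[0,0,0,0],[0,0,0,0],[0,0,0,0]],
  ],
  jaw=0.4,
)

```text
time: 19.83
tool_pos: [551.0, -314.6, 115.6]
tcp_rot: [-2.291, 1.562, 0.838]
contact_force: [-0.1, 0.2, -0.5]
grip_width: 52.2
```

Call:
step_arm(
  targets=[
    [[0,0,0.01,0],[0,0,0.025,0],[0,0,0.045,0],[0,0,0.065,0],[0,0,0.075,0]],
  ],
  jaw=0.0,
)

```text
time: 20.25
tool_pos: [474.5, -313.8, 116.4]
tcp_rot: [-2.417, 1.562, 0.712]
contact_force: [0.7, -0.1, -0.7]
grip_width: 83.8
```

Call:
step_arm(
  targets=[
    [[-0.035,0,0,0],[-0.07,0,0,0],[-0.105,0,0,0],[-0.14,0,0,0],[-0.15,0,0,0]],
  ],
)

```text
time: 20.67
tool_pos: [475.1, -316.1, 273.9]
tcp_rot: [3.003, 1.555, -0.151]
contact_force: [0.7, 0.6, 0.5]
grip_width: 91.5
```

```bash
python3 -c "
from h import *
go(568.5,126,275,.0775)
c=cap('side'); save(c,'s3',(200,60,440,300),2.5)"
```

```text
d [-0.0006 -0.4432 -0.0878] turn 84.84 R [[0.015, -0.013, -1.0], [-0.002, -1.0, 0.013], [-1.0, 0.002, -0.016]] F [0.7 0.6 0.5] w 91.5 t 20.67
```

View pics/s3.png

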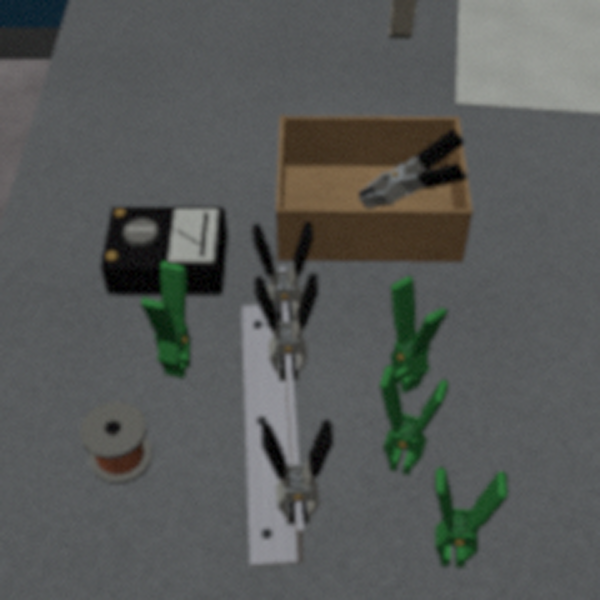

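The first tired clamp lies inside the carton (crop pixel (412,175)). Next is the second tired clamp at y=126.

Call:
step_arm(
  targets=[
    [[0,-0.03,-0.006,-6.3],[0,-0.059,-0.012,-12.7],[0,-0.089,-0.018,-19],[0,-0.118,-0.023,-25.4],[0,-0.148,-0.029,-31.7]],
  ],
)

```text
time: 21.13
tool_pos: [505.7, -167.1, 272.9]
tcp_rot: [2.456, 1.556, -0.14]
contact_force: [1.1, -0.3, 0.5]
grip_width: 92.1
```

Call:
step_arm(
  targets=[
    [[0,-0.022,-0.02,-6.3],[0,-0.044,-0.041,-12.7],[0,-0.066,-0.061,-19],[0,-0.088,-0.082,-25.4],[0,-0.11,-0.102,-31.7]],
  ],
)

```text
time: 21.55
tool_pos: [535.5, -18.6, 272.3]
tcp_rot: [1.897, 1.557, -0.14]
contact_force: [1.4, 0.3, -0.3]
grip_width: 91.6
```

Call:
step_arm(
  targets=[
    [[0,-0.008,-0.029,-6.3],[0,-0.016,-0.058,-12.7],[0,-0.024,-0.087,-19],[0,-0.032,-0.116,-25.4],[0,-0.04,-0.145,-31.7]],
  ],
)

```text
time: 21.97
tool_pos: [564.6, 130.5, 271.7]
tcp_rot: [1.323, 1.557, -0.155]
contact_force: [1.6, -0.5, -0.2]
grip_width: 91.8
```

```bash
python3 -c "
from h import *
go(568,126,128,.0775)"
```

```text
d [0.1437 0.0011 0.0043] turn 0.88 R [[0.013, 0.996, 0.093], [-0.002, 0.093, -0.996], [-1.0, 0.013, 0.003]] F [ 1.6 -0.5 -0.2] w 91.8 t 21.97
```

Call:
step_arm(
  targets=[
    [[0.035,0.001,0.004,1],[0.075,0.001,0.004,1],[0.115,0.001,0.004,1],[0.144,0.001,0.004,1],[0.144,0.001,0.004,1]],
  ],
  jaw=0.2,
)

```text
time: 22.38
tool_pos: [563.4, 125.9, 120.8]
tcp_rot: [0.035, 1.567, -1.46]
contact_force: [-1.6, -0.6, -0.3]
grip_width: 73.7
```

Call:
step_arm(
  targets=[
    [[0,0,0,0],[0,0,0,0],[0,0,0,0],[0,0,0,0],[0,0,0,0]],
  ],
  jaw=1.0,
)

```text
time: 22.8
tool_pos: [564.1, 125.9, 122.3]
tcp_rot: [0.699, 1.567, -0.796]
contact_force: [0.4, 0.4, -1.8]
grip_width: 45.0
```

Call:
step_arm(
  targets=[
    [[0,0,0,0],[0,0,0,0],[0,0,0,0],[0,0,0,0],[0,0,0,0]],
  ],
)

```text
time: 23.22
tool_pos: [564.7, 126.0, 123.0]
tcp_rot: [0.94, 1.565, -0.555]
contact_force: [0.3, 0.5, 4.0]
grip_width: 23.8
```

Call:
step_arm(
  targets=[
    [[-0.02,0,0,0],[-0.05,0,0,0],[-0.085,0,0,0],[-0.12,0,0,0],[-0.147,0,0,0]],
  ],
)

```text
time: 23.63
tool_pos: [564.0, 126.5, 272.5]
tcp_rot: [1.077, 1.564, -0.418]
contact_force: [1.1, 0.5, -1.4]
grip_width: 24.0
```

```bash
python3 -c "
from h import *
go(540,-275,272,1.571)"
```

```text
d [ 0.0015 -0.0543  0.3985] turn -85.68 R [[0.006, 0.997, 0.075], [-0.003, 0.075, -0.997], [-1.0, 0.006, 0.003]] F [ 1.1  0.5 -1.4] w 24.0 t 23.63
```

Call:
step_arm(
  targets=[
    [[0,-0.003,0.027,6.3],[0,-0.006,0.053,12.6],[0,-0.009,0.08,18.9],[0,-0.011,0.107,25.1],[0,-0.014,0.133,31.4]],
  ],
)

```text
time: 24.05
tool_pos: [559.7, -8.4, 272.6]
tcp_rot: [1.581, 1.565, -0.467]
contact_force: [0.2, -0.1, -1.1]
grip_width: 23.9
```

Call:
step_arm(
  targets=[
    [[0,0.011,0.024,6.3],[0,0.023,0.048,12.6],[0,0.034,0.073,18.9],[0,0.046,0.097,25.1],[0,0.057,0.121,31.4]],
  ],
)

```text
time: 24.47
tool_pos: [554.2, -143.3, 272.5]
tcp_rot: [2.112, 1.566, -0.49]
contact_force: [0.6, 0.7, -2.2]
grip_width: 23.2
```

Call:
step_arm(
  targets=[
    [[0,0.022,0.015,6.3],[0,0.045,0.029,12.6],[0,0.067,0.044,18.9],[0,0.09,0.059,25.1],[0,0.112,0.073,31.4]],
  ],
)

```text
time: 24.88
tool_pos: [548.6, -278.2, 272.3]
tcp_rot: [2.683, 1.567, -0.473]
contact_force: [0.3, 0.3, -1.4]
grip_width: 23.3
```

```bash
python3 -c "
from h import *
go(552,-272,122,1.571)"
```

```text
d [ 0.1503 -0.0065 -0.0029] turn -0.81 R [[0.003, -0.014, -1.0], [-0.002, -1.0, 0.014], [-1.0, 0.002, -0.003]] F [ 0.3  0.3 -1.4] w 23.3 t 24.88
```

Call:
step_arm(
  targets=[
    [[0.04,-0.004,0,0],[0.08,-0.006,-0.003,0],[0.12,-0.006,-0.003,0],[0.149,-0.006,-0.003,0],[0.149,-0.006,-0.003,0]],
  ],
)

```text
time: 25.3
tool_pos: [548.2, -270.1, 116.0]
tcp_rot: [-0.603, 1.56, 2.525]
contact_force: [-0.2, 1.0, -1.9]
grip_width: 23.3
```

Call:
step_arm(
  targets=[
    [[0,0,0,0],[0,0,0,0],[0,0,0,0],[0,0,0,0],[0,0,0,0]],
  ],
  jaw=0.4,
)

```text
time: 25.72
tool_pos: [549.0, -270.6, 117.9]
tcp_rot: [-0.62, 1.563, 2.508]
contact_force: [-0.8, 0.0, -1.6]
grip_width: 52.1
```

Call:
step_arm(
  targets=[
    [[0,0,0.01,0],[0,0,0.025,0],[0,0,0.045,0],[0,0,0.065,0],[0,0,0.075,0]],
  ],
  jaw=0.0,
)

```text
time: 26.13
tool_pos: [472.7, -269.6, 119.5]
tcp_rot: [-0.554, 1.565, 2.573]
contact_force: [-0.0, 0.1, -0.3]
grip_width: 83.8
```

Call:
step_arm(
  targets=[
    [[-0.035,0,0,0],[-0.07,0,0,0],[-0.105,0,0,0],[-0.14,0,0,0],[-0.15,0,0,0]],
  ],
)

```text
time: 26.55
tool_pos: [475.2, -271.4, 276.9]
tcp_rot: [2.411, 1.565, -0.745]
contact_force: [0.6, 0.4, 1.1]
grip_width: 91.8
```

```bash
python3 -c "
from h import *
go(582,-39,272,.0775); print(bot.get_obs()['joint_positions'])
c=cap('side'); save(c,'s4',(200,60,440,300),2.5)"
```

```text
d [ 0.0044 -0.2339 -0.1034] turn 84.74 R [[0.004, -0.014, -1.0], [-0.004, -1.0, 0.014], [-1.0, 0.004, -0.004]] F [0.6 0.4 1.1] w 91.8 t 26.55
[-6.58679657e-01  3.46879059e-01  1.37745898e+00 -5.07880720e-04
  1.41145439e+00  9.26419362e-01]
```

View pics/s4.png

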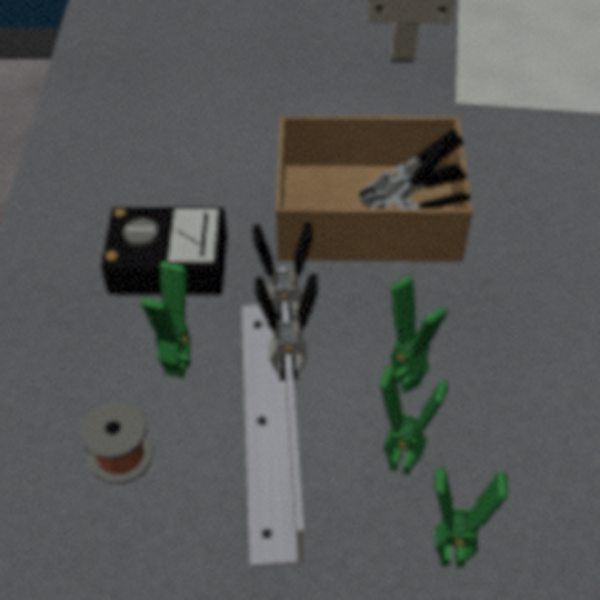

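Both tired clamps are in the carton (crop pixels (415,175) and (440,200)), and the firm pair is still on the rail. Now I'll fetch the firm clamp at y=-39.

Call:
step_arm(
  targets=[
    [[0,-0.016,-0.007,-6.3],[0,-0.031,-0.014,-12.7],[0,-0.047,-0.021,-19],[0,-0.062,-0.028,-25.4],[0,-0.078,-0.034,-31.7]],
  ],
)

```text
time: 27.02
tool_pos: [510.4, -193.1, 275.4]
tcp_rot: [1.816, 1.566, -0.781]
contact_force: [-0.5, 0.2, -0.0]
grip_width: 91.6
```

Call:
step_arm(
  targets=[
    [[0,-0.01,-0.014,-6.3],[0,-0.019,-0.028,-12.7],[0,-0.029,-0.042,-19],[0,-0.038,-0.056,-25.4],[0,-0.048,-0.07,-31.7]],
  ],
)

```text
time: 27.43
tool_pos: [545.5, -115.0, 274.5]
tcp_rot: [1.169, 1.566, -0.87]
contact_force: [0.8, 0.0, 1.8]
grip_width: 91.7
```

Call:
step_arm(
  targets=[
    [[0,-0.001,-0.017,-6.3],[0,-0.002,-0.034,-12.7],[0,-0.003,-0.051,-19],[0,-0.004,-0.068,-25.4],[0,-0.004,-0.085,-31.7]],
  ],
)

```text
time: 27.85
tool_pos: [580.1, -36.3, 273.5]
tcp_rot: [0.437, 1.567, -1.042]
contact_force: [0.4, 0.3, 0.9]
grip_width: 91.8
```

Run:
```python
from h import *
go(582.5,-39,130,.0775)
for n in("top","side"):
    c=cap(n);P=pts(c);V=c["color"].max(-1);X,Y,Z=P.transpose(2,0,1)
    m=(V<60)&(c["depth"]>0)&(Z>140)&(Z<170)&(X>530)&(X<630)&(abs(Y+39)<22); q=P[m]; print(n,m.sum(),q.min(0).round(),q.max(0).round())
```

```text
d [0.1435 0.002  0.0024] turn 0.8 R [[0.002, 0.996, 0.091], [-0.003, 0.091, -0.996], [-1.0, 0.002, 0.003]] F [0.4 0.3 0.9] w 91.8 t 27.85Traceback (most recent call last):
  File "<stdin>", line 5, in <module>
    return umr_minimum(a, axis, None, out, keepdims, initial, where)
ValueError: zero-size array to reduction operation minimum which has no identity
```

Call:
step_arm(
  targets=[
    [[0.04,0.002,0.002,0.8],[0.08,0.002,0.002,0.8],[0.11,0.002,0.002,0.8],[0.13,0.002,0.002,0.8],[0.143,0.002,0.002,0.8]],
  ],
  jaw=0.2,
)

```text
time: 28.32
tool_pos: [581.6, -35.6, 126.8]
tcp_rot: [-1.419, 1.568, -2.905]
contact_force: [-0.2, -0.1, -0.1]
grip_width: 73.8
```

Call:
step_arm(
  targets=[
    [[0,0,0,0],[0,0,0,0],[0,0,0,0],[0,0,0,0],[0,0,0,0]],
  ],
)

```text
time: 28.73
tool_pos: [582.3, -35.8, 128.0]
tcp_rot: [-0.272, 1.57, -1.758]
contact_force: [0.0, -0.7, -1.4]
grip_width: 73.4
```

```bash
python3 -c "
from h import *
go(582.5,-39,129,.0775)
c=cap('side');P=pts(c);V=c['color'].max(-1);X,Y,Z=P.transpose(2,0,1)
m=(V<60)&(c['depth']>0)&(Z>130)&(Z<158)&(X>545)&(X<620)&(abs(Y+39)<20);k,l,st,ce=cv2.connectedComponentsWithStats(m.astype(np.uint8))
for i in range(1,k):
  if st[i,4]>6: q=P[l==i]; print(st[i,4],np.median(q,0).round(1),q.min(0).round(),q.max(0).round())"
```

```text
d [-0.001  -0.      0.0032] turn 0.38 R [[-0.0, 0.996, 0.084], [-0.001, 0.084, -0.996], [-1.0, -0.0, 0.001]] F [ 0.  -0.7 -1.4] w 73.4 t 28.73
38 [603.1 -30.  146.8] [599. -48. 134.] [610. -25. 158.]
52 [563.4 -31.4 144.6] [554. -50. 130.] [569. -28. 158.]
```

Call:
step_arm(
  targets=[
    [[0,0,0.003,0.4],[0,0,0.003,0.4],[0,0,0.003,0.4],[0,0,0.003,0.4],[0,0,0.003,0.4]],
  ],
  jaw=0.4,
)

```text
time: 29.2
tool_pos: [582.2, -38.7, 127.7]
tcp_rot: [-0.859, 1.57, -2.352]
contact_force: [-1.2, -0.6, -1.8]
grip_width: 55.6
```

Call:
step_arm(
  targets=[
    [[0,0,0,0],[0,0,0,0],[0,0,0,0],[0,0,0,0],[0,0,0,0]],
  ],
  jaw=1.0,
)

```text
time: 29.62
tool_pos: [582.4, -38.7, 127.9]
tcp_rot: [-0.561, 1.57, -2.054]
contact_force: [-0.1, 0.4, 3.5]
grip_width: 26.7
```

Call:
step_arm(
  targets=[
    [[0,0,0,0],[0,0,0,0],[0,0,0,0],[0,0,0,0],[0,0,0,0]],
  ],
)

```text
time: 30.03
tool_pos: [582.5, -38.7, 128.0]
tcp_rot: [-0.214, 1.57, -1.707]
contact_force: [0.4, 0.1, 0.7]
grip_width: 25.6
```

Call:
step_arm(
  targets=[
    [[-0.02,0,0,0],[-0.05,0,0,0],[-0.085,0,0,0],[-0.12,0,0,0],[-0.15,0,0,0]],
  ],
)

```text
time: 30.45
tool_pos: [582.5, -38.6, 280.2]
tcp_rot: [0.469, 1.569, -1.025]
contact_force: [-0.4, 0.5, -0.3]
grip_width: 25.2
```

```bash
python3 -c "
from h import *
go(454.5,317,272,-.159)"
```

```text
d [ 0.0077 -0.1002 -0.3644] turn 13.53 R [[0.001, 0.997, 0.077], [-0.001, 0.077, -0.997], [-1.0, 0.001, 0.001]] F [-0.4  0.5 -0.3] w 25.2 t 30.45
```

Call:
step_arm(
  targets=[
    [[0,-0.01,-0.036,1.3],[0,-0.02,-0.073,2.7],[0,-0.03,-0.109,4],[0,-0.04,-0.146,5.4],[0,-0.05,-0.182,6.75]],
  ],
)

```text
time: 30.87
tool_pos: [517.4, 140.5, 279.8]
tcp_rot: [0.178, 1.57, -1.435]
contact_force: [-0.2, -0.1, -1.4]
grip_width: 25.2
```

Call:
step_arm(
  targets=[
    [[0,-0.015,-0.037,1.3],[0,-0.029,-0.073,2.7],[0,-0.043,-0.11,4],[0,-0.058,-0.145,5.4],[0,-0.071,-0.175,6.75]],
  ],
)

```text
time: 31.28
tool_pos: [452.5, 320.4, 279.4]
tcp_rot: [-0.207, 1.57, -1.938]
contact_force: [0.8, 0.3, -0.6]
grip_width: 25.3
```

Call:
step_arm(
  targets=[
    [[0.01,0,0,0],[0.025,0,0,0],[0.04,0,0,0],[0.045,0,0,0],[0.045,0,0,0]],
  ],
)

```text
time: 31.7
tool_pos: [451.8, 319.7, 232.7]
tcp_rot: [-0.742, 1.566, -2.473]
contact_force: [0.5, 0.2, -1.5]
grip_width: 25.2
```

Run:
```python
from h import *
go(454.5,317,227,-.159)
T=bot.get_obs()["tool_pos"]
for n in("top","side"):
    c=cap(n);P=pts(c);X,Y,Z=P.transpose(2,0,1);ok=c["depth"]>0
    m=ok&(Z>84)&(Z<94)&(abs(Y-317)<90)&(abs(X-455+.16*(317-Y))<12)
    a=np.polyfit(Y[m],X[m],1);print(n,m.sum(),"board x@317",np.polyval(a,317).round(1),"slope",a[0].round(3),Y[m].min().round(),Y[m].max().round())
    m=ok&(Z>100)&(Z<165)&(abs(Y-317)<40)&(abs(X-455)<60)
    if m.sum():
        for z in range(100,165,10):
            q=P[m&(abs(Z-z-5)<5)]
            if len(q): print(z,len(q),q.min(0).round(),q.max(0).round())
    if n=="side": save(c,"s5",(300,180,460,400),2.7); print(proj(c,[[454.5,317,90]]).round())
```

```text
d [0.0057 0.0032 0.0022] turn -0.09 R [[-0.004, 0.987, -0.16], [-0.003, -0.16, -0.987], [-1.0, -0.003, 0.003]] F [ 0.5  0.2 -1.5] w 25.2 t 31.7
top 100 board x@317 453.7 slope 0.153 244.0 324.0
120 4 [427. 306. 125.] [470. 313. 130.]
130 11 [427. 303. 131.] [470. 310. 140.]
140 20 [429. 302. 140.] [467. 314. 150.]
150 6 [427. 302. 152.] [469. 309. 158.]
160 10 [427. 303. 160.] [473. 328. 165.]
side 230 board x@317 454.8 slope 0.169 298.0 391.0
120 7 [433. 306. 128.] [475. 331. 130.]
130 22 [434. 310. 130.] [474. 332. 138.]
140 60 [434. 317. 140.] [474. 332. 150.]
150 15 [432. 322. 151.] [475. 332. 159.]
160 6 [433. 304. 161.] [475. 332. 164.]
[[377. 338.]]
```

View pics/s5.png

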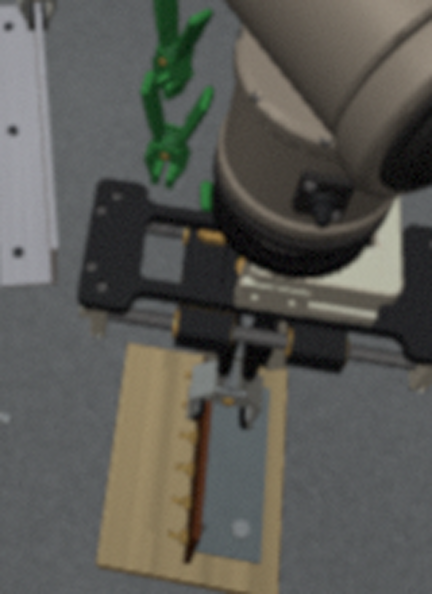

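The picture shows the open clamp jaws (crop pixels (200,400) and (248,410)) straddling the board top (200,450) from above, centred to within about 3 mm. I'll shift 3 mm and lower.

Call:
step_arm(
  targets=[
    [[0,0.003,0.002,0],[0.01,0.003,0.002,0],[0.02,0.003,0.002,0],[0.025,0.003,0.002,0],[0.025,0.003,0.002,0]],
  ],
)

```text
time: 32.22
tool_pos: [454.6, 317.1, 207.8]
tcp_rot: [-0.753, 1.567, -2.485]
contact_force: [-0.2, 0.2, -1.2]
grip_width: 25.2
```

Call:
step_arm(
  targets=[
    [[0.01,0,0,0],[0.02,0,0,0],[0.03,0,0,0],[0.04,0,0,0],[0.04,0,0,0]],
  ],
)

```text
time: 32.63
tool_pos: [453.2, 316.4, 165.1]
tcp_rot: [-0.844, 1.562, -2.576]
contact_force: [-0.5, -1.0, -1.9]
grip_width: 25.2
```

```bash
python3 -c "
from h import *
go(454.5,317,153,-.159)"
```

```text
d [ 0.0121  0.0012 -0.0009] turn -0.12 R [[-0.007, 0.987, -0.16], [-0.005, -0.16, -0.987], [-1.0, -0.007, 0.006]] F [-0.5 -1.  -1.9] w 25.2 t 32.63
```

Call:
step_arm(
  targets=[
    [[0.003,0.001,-0.001,0],[0.006,0.001,-0.001,0],[0.008,0.001,-0.001,0],[0.01,0.001,-0.001,0],[0.01,0.001,-0.001,0]],
  ],
)

```text
time: 33.05
tool_pos: [454.3, 317.2, 154.9]
tcp_rot: [-0.849, 1.562, -2.581]
contact_force: [1.0, 0.8, -1.2]
grip_width: 25.3
```

Call:
step_arm(
  targets=[
    [[0.001,0,0,0],[0.002,0,0,0],[0.003,0,0,0],[0.003,0,0,0],[0.003,0,0,0]],
  ],
)

```text
time: 33.47
tool_pos: [454.5, 317.4, 152.9]
tcp_rot: [-0.85, 1.564, -2.581]
contact_force: [-1.3, -0.5, 4.9]
grip_width: 25.2
```

There is light bottom contact at TCP z=153, as predicted. Releasing.

Call:
step_arm(
  targets=[
    [[0,0,0,0],[0,0,0,0],[0,0,0,0],[0,0,0,0],[0,0,0,0]],
  ],
  jaw=0.3,
)

```text
time: 33.88
tool_pos: [454.5, 317.3, 152.6]
tcp_rot: [-0.834, 1.563, -2.566]
contact_force: [1.7, -0.1, -1.7]
grip_width: 54.2
```

Call:
step_arm(
  targets=[
    [[0,0,0,0],[0,0,0,0],[0,0,0,0],[0,0,0,0],[0,0,0,0]],
  ],
  jaw=0.05,
)

```text
time: 34.3
tool_pos: [454.5, 317.4, 152.7]
tcp_rot: [-0.839, 1.563, -2.571]
contact_force: [-1.2, -0.3, 0.8]
grip_width: 85.9
```

Call:
step_arm(
  targets=[
    [[-0.02,0,0,0],[-0.05,0,0,0],[-0.08,0,0,0],[-0.11,0,0,0],[-0.14,0,0,0]],
  ],
)

```text
time: 34.72
tool_pos: [455.1, 317.8, 294.2]
tcp_rot: [-0.844, 1.563, -2.576]
contact_force: [0.2, 0.8, -1.1]
grip_width: 87.4
```

Call:
step_arm(
  targets=[
    [[0,-0.03,0.02,0],[0,-0.065,0.04,0],[0,-0.1,0.05,0],[0,-0.1,0.05,0],[0,-0.1,0.05,0]],
  ],
)

```text
time: 35.13
tool_pos: [347.3, 284.5, 295.9]
tcp_rot: [-0.83, 1.565, -2.561]
contact_force: [0.8, 0.7, 0.6]
grip_width: 87.4
```

Run:
```python
from h import *
go(454,317,290)
ims=[]
for n in("top","side"):
    c=cap(n);P=pts(c);X,Y,Z=P.transpose(2,0,1);V=c["color"].max(-1)
    m=(c["depth"]>0)&(V<70)&(Z>120)&(Z<215)&(abs(Y-317)<40)&(abs(X-455)<50)
    k,l,st,ce=cv2.connectedComponentsWithStats(m.astype(np.uint8))
    for i in range(1,k):
        if st[i,4]>6: q=P[l==i]; print(n,st[i,4],np.median(q,0).round(1),q.min(0).round(),q.max(0).round())
    if n=="side": save(c,"s6",(220,90,440,400),1.9)
```

```text
d [ 0.0053  0.1002 -0.0491] turn 0 R [[-0.005, 0.987, -0.159], [-0.003, -0.159, -0.987], [-1.0, -0.004, 0.004]] F [0.8 0.7 0.6] w 87.4 t 35.13
top 84 [470.5 307.9 168.9] [460. 298. 121.] [479. 321. 188.]
top 25 [440.8 311.5 144.8] [436. 304. 120.] [443. 325. 162.]
side 136 [474.1 318.4 172.1] [465. 301. 124.] [482. 325. 186.]
side 207 [437.5 322.6 169.9] [427. 308. 122.] [446. 331. 187.]
```

View pics/s6.png

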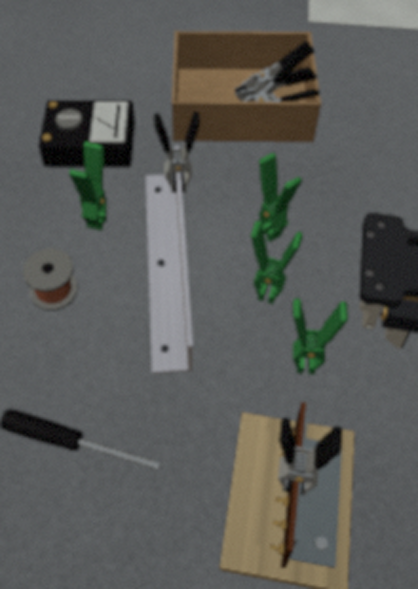

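The clamp grips the board near its middle (picture pixel (300,465)). The other firm clamp is on the rail (178,150), both tired ones are in the carton, and the bystanders have not moved. Its handle tops are at z≈187, though, against 182 expected: it crept up about 4 mm while the handles spread. I'll re-seat it, lowering the tool as it opens.

Call:
step_arm(
  targets=[
    [[0,0.03,-0.01,0],[0,0.06,-0.03,0],[0,0.1,-0.05,0],[0,0.1,-0.05,0],[0,0.1,-0.05,0]],
  ],
)

```text
time: 35.65
tool_pos: [458.4, 318.3, 292.3]
tcp_rot: [-0.834, 1.562, -2.567]
contact_force: [-0.0, -0.4, -0.4]
grip_width: 87.0
```

Call:
step_arm(
  targets=[
    [[0.04,0,0,0],[0.08,0,0,0],[0.11,0,0,0],[0.13,0,0,0],[0.133,0,0,0]],
  ],
)

```text
time: 36.07
tool_pos: [454.8, 316.2, 155.5]
tcp_rot: [-0.88, 1.554, -2.613]
contact_force: [0.1, -0.5, 0.2]
grip_width: 87.1
```

```bash
python3 -c "
from h import *
go(454.5,317,157,-.159)"
```

```text
d [-0.0015 -0.0005 -0.0007] turn -0.2 R [[-0.015, 0.987, -0.162], [-0.009, -0.162, -0.987], [-1.0, -0.013, 0.011]] F [ 0.1 -0.5  0.2] w 87.1 t 36.07
```

Call:
step_arm(
  targets=[
    [[0,0,0,0],[0,0,0,0],[0,0,0,0],[0,0,0,0],[0,0,0,0]],
  ],
  jaw=0.35,
)

```text
time: 36.48
tool_pos: [455.4, 316.5, 156.8]
tcp_rot: [-0.871, 1.556, -2.604]
contact_force: [0.5, -0.0, -0.3]
grip_width: 61.3
```

Call:
step_arm(
  targets=[
    [[0,0,0,0],[0,0,0,0],[0,0,0,0],[0,0,0,0],[0,0,0,0]],
  ],
  jaw=0.7,
)

```text
time: 36.9
tool_pos: [455.8, 316.7, 157.3]
tcp_rot: [-0.864, 1.558, -2.597]
contact_force: [-0.3, 0.3, 4.5]
grip_width: 31.0
```

Call:
step_arm(
  targets=[
    [[0.001,0,0,0],[0.002,0,0,0],[0.003,0,0,0],[0.003,0,0,0],[0.003,0,0,0]],
  ],
)

```text
time: 37.32
tool_pos: [457.3, 317.5, 157.2]
tcp_rot: [-0.8, 1.564, -2.533]
contact_force: [-1.8, -0.7, 15.7]
grip_width: 27.6
```

Call:
step_arm(
  targets=[
    [[0.001,0,0,0],[0.002,-0.001,0,0],[0.003,-0.001,0,0],[0.004,-0.001,0,0],[0.005,-0.001,0,0]],
  ],
  jaw=0.35,
)

```text
time: 37.73
tool_pos: [456.6, 318.3, 153.5]
tcp_rot: [-0.881, 1.566, -2.614]
contact_force: [0.3, -0.1, 9.2]
grip_width: 56.6
```

Call:
step_arm(
  targets=[
    [[0,0,0,0],[0,0,0,0],[0,0,0,0],[0,0,0,0],[0,0,0,0]],
  ],
  jaw=0.05,
)

```text
time: 38.15
tool_pos: [456.4, 318.1, 153.1]
tcp_rot: [-0.887, 1.565, -2.62]
contact_force: [0.2, 0.8, 0.1]
grip_width: 85.7
```

Call:
step_arm(
  targets=[
    [[-0.02,0,0,0],[-0.05,0,0,0],[-0.08,0,0,0],[-0.11,0,0,0],[-0.14,0,0,0]],
  ],
)

```text
time: 38.57
tool_pos: [456.9, 318.4, 294.4]
tcp_rot: [-0.886, 1.564, -2.62]
contact_force: [0.0, 0.7, 0.6]
grip_width: 87.2
```

Call:
step_arm(
  targets=[
    [[0,-0.03,0.02,0],[0,-0.065,0.04,0],[0,-0.1,0.05,0],[0,-0.1,0.05,0],[0,-0.1,0.05,0]],
  ],
)

```text
time: 38.98
tool_pos: [349.0, 285.2, 295.7]
tcp_rot: [-0.883, 1.566, -2.615]
contact_force: [0.1, 0.5, 0.0]
grip_width: 87.3
```

Run:
```python
from h import *
go(454,317,290)
for n in("top","side"):
    c=cap(n);P=pts(c);X,Y,Z=P.transpose(2,0,1);V=c["color"].max(-1)
    for cx,cy in((455,317),(587,-109)):
        m=(c["depth"]>0)&(V<70)&(Z>110)&(Z<215)&(abs(Y-cy)<40)&(abs(X-cx)<50)
        k,l,st,ce=cv2.connectedComponentsWithStats(m.astype(np.uint8))
        for i in range(1,k):
            if st[i,4]>6: q=P[l==i]; print(n,st[i,4],np.median(q,0).round(1),q.min(0).round(),q.max(0).round())
    if n=="side": save(c,"s7",(220,90,440,400),1.9)
```

```text
d [ 0.0051  0.0985 -0.0483] turn 0 R [[-0.005, 0.987, -0.161], [-0.003, -0.161, -0.987], [-1.0, -0.004, 0.003]] F [0.1 0.5 0. ] w 87.3 t 38.98
top 87 [471.  308.6 161.5] [461. 300. 113.] [482. 324. 184.]
top 22 [440.9 312.  143.4] [436. 305. 117.] [443. 326. 154.]
top 102 [ 604.1 -109.8  147.2] [ 595. -121.  111.] [615. -99. 164.]
top 58 [ 564.4 -112.3  155.6] [ 557. -126.  111.] [ 575. -102.  164.]
side 147 [475.6 320.1 166.3] [462. 303. 113.] [484. 328. 183.]
side 192 [439.7 324.1 166.5] [430. 310. 125.] [447. 333. 185.]
side 96 [ 568.3 -103.1  144.1] [ 560. -124.  112.] [577. -97. 162.]
side 86 [ 608.5 -100.2  144.2] [ 600. -120.  110.] [616. -95. 161.]
```

View pics/s7.png

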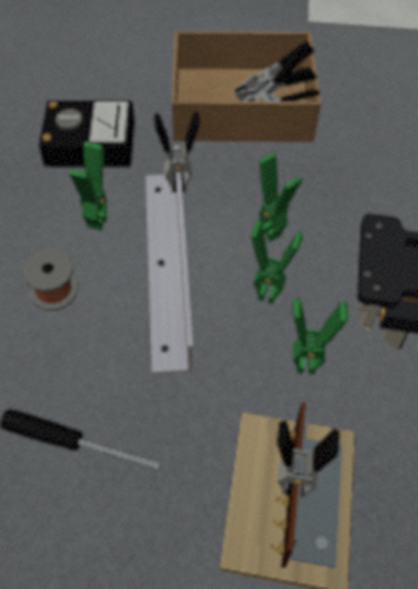

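The board clamp (picture pixel (300,468)) now sits within about 2 mm of fully down. The rail clamp (178,150) is gripping, and everything else is in place. Handing in.

```bash
python3 -c "
from plant import bot
print(bot.close_job())"
```

```text
the job is handed in; nothing more can be done
None
```

The job is done and handed in at about 39 s of the 72 s allowed; no verdict came back.

- **Finding the tired clamps:** I squeezed all four, then half-squeezed each one and pressed down to see when it slipped. The clamps at y≈126 and y≈44 slipped at 4–6 N, so they are tired. The ones at y≈-39 and y≈-109 held to 14–16 N, so they are firm. A lighter first test, the lift force while squeezing, split them the same way (about 6 N against 10 N).
- **Scrap:** both tired clamps went into the carton first and lie fully inside it.
- **Board:** I clipped the firm clamp from y≈-39 over the board's top edge at about (457, 317), near the middle. It crept up about 4 mm on release, so I re-seated it. Its handle tops then read z≈184, against 182 expected when fully down.
- **Rail:** the other firm clamp still grips the rail upright. Its handle tops read z≈163 instead of 158, so the squeeze test left it about 5 mm higher than it started.
- **Last checks:** the final picture shows the multimeter, spool, screwdriver and green look-alikes where they were, and the arm was clear of everything.

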